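# Clamp the tag template and hold it

## Robot

A 6-joint arm with a two-finger parallel gripper is mounted at the origin on a cart in front of the work surface, level with it; the furniture and walls round the work are solid. World frame = base frame: x ahead of the robot, y to its left, z up, the work surface at z = 0. Lengths are in mm, angles in rad, forces in N, time in s.
With the tool pointing down it reaches from about 275 to 750 mm from the base axis. Payload 10.2 kg.
Tool frame: the origin (TCP) lies at the centre of the arm's flange, where the gripper is bolted on; the fingertips stand 173 mm ahead of it and the grasp point (between the pads) lies 155 mm ahead of it; z points along the fingers, y is the line along which they close (so a half turn about z gives the same grasp; the last joint's range is limited). The gripper opens to 85 mm and grips with 20 to 120 N. Pads are 22 mm wide; open, the fingers measure 114 mm over their backs; the gripper's body (76 mm by 85 mm) begins 54 mm behind the grasp point. The pads swing forward as they close: fully open they stand 13 mm farther back than shut.
Start: joints at [1.12, 0.313, 1.498, -0, 1.331, -0.223], TCP at [118.576, 511.441, 404.694] pointing down, gripper open.
Joint ranges: [-2.94, 2.94], [-0.97, 2.17], [0.19, 2.56], [-1.23, 4.37], [0.02, 3.11], [-2.88, 2.88]. Speed limits (rad/s): [2.39, 2.39, 3.01, 3.14, 3.14, 3.14].

## Interface

Orientations are given as a unit quaternion [w, x, y, z].
In Python, from rig import ctrl gives the robot as it stands.
- The arm moves only by the tool run_rows, called by a JSON object that holds its "fn" and its "kwargs", one argument or row to a line. Schema: {"type":"object","properties":{"plan":{"type":"object","properties":{"ticks":{"type":"array","items":{"type":"array","items":{"type":"number"},"minItems":6,"maxItems":6},"minItems":1,"maxItems":8}},"additionalProperties":false,"required":["ticks"]},"aperture":{"type":"number"},"squeeze":{"type":"number"},"only":{"type":"string"},"quiet":{"type":"boolean"},"lines":{"type":"string"}},"required":["plan"],"additionalProperties":false}. plan is an object whose key "ticks" holds a list of rows, 1 to 8 of them, each of 6 numbers: dx, dy, dz in mm, then a rotation vector rx, ry, rz in rad; each row is the pose to reach, as a shift and turn from the pose commanded when the call began, along the tool's axes at that moment; what a row does not reach only later rows make up. A row lasts 1/10 s, in which the tool goes at most 50 mm and 0.15 rad, less where a joint would pass 70% of its speed; a pose out of reach is approached as far as the arm can. aperture is the opening from 0.0 (shut) to 1.0 (fully open), set as the call begins (left out keeps the last). The fingers move at their own pace and stop on an object; squeeze is the grip in N (left out, the last holds). Time passes only in rows, so rows that do not move let the fingers close. The tool returns the time, the measured TCP pose, the force, the opening and the grip force at its end. only (a regular expression) keeps the lines of the reply that match it, lines (a string "A,B") keeps lines A to B, and quiet returns only ok. Input that does not fit is refused with a message, and nothing moves.
- ctrl.sense(): the state, without advancing time (a new reading comes with each control period).
- ctrl.capture(name): name is "scene" or "top" or "wrist"; returns the picture (384x512x3 uint8, red, green, blue); there is no depth.
- ctrl.calibration(name): a dict with "fx", "fy", "cx", "cy" (pixels), "position" and "attitude" of the camera in the world. Camera axes: x right, y down, z forward; pixel columns grow to the right and rows downward; lengths in mm; the calibration is good to about 2 mm. A picture is of the moment at which its call begins: read the wrist's pose just before it. calibration takes no time and is no camera call; for the wrist camera it gives the pose at the moment of the call.
- ctrl.finish_job(): hands the job in; it is judged then, once.
The state is a dict: "time_s": time; "joints": joint angles; "dq": joint speeds; "tau": joint torques, N m; "eef_pos": TCP position; "ee_rot": TCP orientation; "force": force on the tool from outside, world axes, zero at the start; "wrist_torque": the same for the moment, N m; "grip_width": opening from 0.0 (shut) to 1.0 (fully open); "grip_force": force on a finger pad.
Only numpy, scipy, OpenCV 4.12 (cv2) and the standard library are available. Lean on these libraries where they do the work, as an engineer would, in place of code of your own. Each camera call takes 0.05 s, during which the arm holds its last target. There are 200 camera calls.

## Task

Get the template ready for marking tags: lower the metal plate over the two locating pins of the clamp until it lies flush on the bed, and let it go. Then press the spring lever of the clamp down past its first two clicks to the third, and finish holding it down there with the gripper (the lever springs back if it is let go), with the plate still flush. Leave the other things on the counter where they are.

Things in the scene. Friction and masses are not known exactly. Their poses are not given: they have to be found in the camera images.
- template: loose bare-metal plate, 120 x 80 x 10 mm, 0.3 kg, lying flat. Origin: centre of its underside; x along the 120 mm side, z up. Two round through holes, 13 mm diameter, at x = -45 and +45 mm, y = 0. On its middle an upright grip rib, 50 mm long (x), 18 mm wide (y), from z = 10 to 40 mm. Symmetrical: it fits the pins either way round
- clamp: grey clamp fixed to the counter; base plate 200 (x) x 260 (y) mm, top at z = 15 mm. Origin: centre of its underside; z up; -x side towards the robot (yaw within 0.35 rad). Bed with pins at y = +75 mm. Lever at y = -85 mm, between two grey cheeks (30 mm radius, top z = 105 mm), turning about the axis x = +60, z = 75 mm, parallel to y
- bed (a point): centre of the top of the clamp's dark steel bed, 20 mm above the counter; axes as the clamp. Two upright 10 mm pins at x = -45 and +45 mm, y = 0, 26 mm tall, the top 9 mm tapered. A seated template has its origin here. Past each end of the plate stands a steel jaw (tips at x = -66 and +66 mm, 30 mm wide, 19 mm tall); the lever slides them 12 mm inwards, just over a flush plate
- lever_bar (a point): black round bar, 18 mm diameter, 56 mm long (along the clamp's y), at the end of the lever. Origin: its centre, 110 mm from the lever's axis; its frame turns with the lever. At rest the lever rises 0.70 rad above level towards the clamp's -x side (bar centre at clamp x = -24, y = -85, z = 146 mm); at the third click the centre is at x = -43, z = 37 mm
- lever (a joint): angle of the lever (rad): 0 at rest, up; grows as the bar is pressed down. Clicks (notches) at 0.35, 0.70 and 1.05, end stop at 1.10. Pressing the bar takes 3 to 12 N, peaking before each notch and easing into it; the spring always returns the lever to 0 when it is let go

How it is judged (in metres and radians):
On the way, in this order (a step that is already met when the one before it is completed fails the run):
1. the template lies flush on the bed over the pins, let go, with the lever still up (horizontal distance between template and bed below 0.004 m and z of template in the frame of bed below 0.002 m and angle between the x axis of template and the x axis of bed, either way round below 0.08 rad and angle between template's own z axis and vertical below 0.03 rad and contact force between each of the arm, the fingers and template below 0.1 N and value of joint lever below 0.15 rad), for 0.2 s.
2. the lever is pressed to its third click by the gripper (value of joint lever above 0.98 rad and contact force between the fingers and lever above 1 N), for 0.2 s.
At the end, for the whole second after the job is handed in: The fingers hold the lever bar down (more than 1 N) in its third click (lever above 0.98 rad) through the last second, and the untouched template lies flush on the bed over the pins (within 4 mm, 0.08 rad, less than 2 mm above the bed, level within 0.03 rad) (all of step 2 and horizontal distance between template and bed below 0.004 m and z of template in the frame of bed below 0.002 m and angle between the x axis of template and the x axis of bed, either way round below 0.08 rad and angle between template's own z axis and vertical below 0.03 rad and contact force between each of the arm, the fingers and template below 0.1 N); the arm keeps its last pose, push and grip.
It fails at once if a bystander is moved by more than 25 mm (distance of any of service_bell, card_reader, stapler, pin_tin, scissors, thread_cream, keys from where it was at the start of the episode above 0.025 m).
It also fails if it takes over 54 s, if anything falls off the work surface, if the arm or the gripper's body presses on something with over 40 N, if the wrist force passes 120 N, or if a joint passes its speed limit or range.

## Working session

There is one attempt and no reset: what is moved stays moved. The work goes in short steps, Python scripts to look and compute and a tool call to move; the robot and the scene stay as the last step left them, time stands still between calls to the robot, and variables do not carry over. Pictures are saved under pics/ and viewed, at most 10 in all, crops included, and the job is handed in when it is done.

```bash
ls; mkdir -p pics
```

Run:
```python
from rig import ctrl
import cv2,json
for n in ("scene","top","wrist"):
    print(n,ctrl.calibration(n)); cv2.imwrite(f"pics/{n}0.png",ctrl.capture(n)[:,:,::-1])
print(ctrl.sense())
```

```text
pics
rig.py
scene {'fx': 427.79814481292306, 'fy': 427.79814481292306, 'cx': 257.06014207724115, 'cy': 194.6621227673579, 'position': array([-197.56728482, -746.2872769 ,  610.00916339]), 'attitude': array([-0.50463026,  0.77941386, -0.30489306,  0.21190225])}
top {'fx': 398.72818786094336, 'fy': 398.72818786094336, 'cx': 262.2100577106354, 'cy': 184.95608057821914, 'position': array([ 396.84042403,   52.26193468, 1327.54548982]), 'attitude': array([ 0.05668292, -0.70073552,  0.70930934, -0.05135206])}
wrist {'fx': 341.2895732777305, 'fy': 341.2895732777305, 'cx': 250.44465802990806, 'cy': 193.04967456732123, 'position': array([ 42.04886788, 528.93373241, 371.75941862]), 'attitude': array([0.12215194, 0.77310218, 0.61493114, 0.09618532])}
{'time_s': 0.15, 'joints': array([ 1.11961613e+00,  3.13322842e-01,  1.49824156e+00,  2.07552999e-05,
        1.33099362e+00, -2.23402881e-01]), 'dq': array([ 0.00039944, -0.00206289, -0.00251135, -0.00129543,  0.00051726,
        0.00016795]), 'tau': array([ 6.48017485e-04, -4.12363064e+01, -2.59795922e+01, -2.75831026e-04,
        3.29368457e-03, -4.21182483e-05]), 'eef_pos': array([118.55380372, 511.41710945, 404.27366292]), 'ee_rot': array([-1.69247566e-04,  1.13645057e-01,  9.93521297e-01, -4.52151830e-04]), 'force': array([-0.03305549, -0.14071245, -0.16589615]), 'wrist_torque': array([-0.03027594,  0.02473038, -0.00690717]), 'grip_force': 0.0, 'grip_width': 1.0027986278191232}
```

View pics/scene0.png

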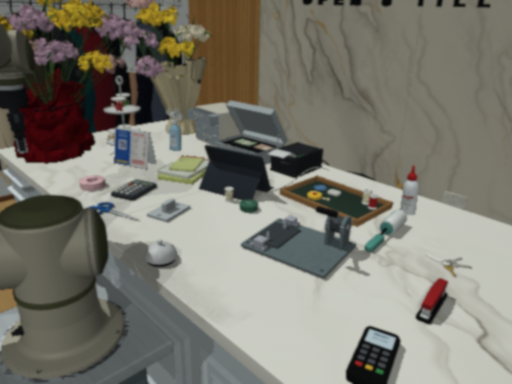

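View pics/top0.png

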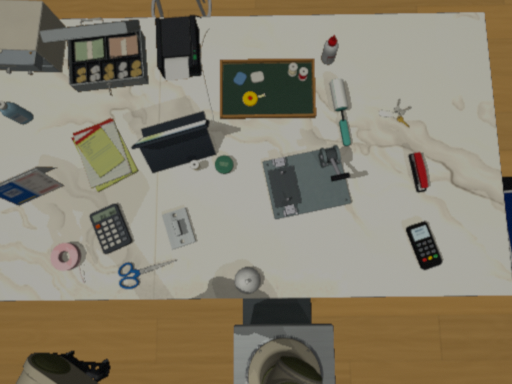

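Scene view: the plate lies at about (170,210) and the clamp at (300,245). In the top view the plate is at (180,227), the clamp base at (307,183), its dark bed at (284,185) and the lever bar at (340,177). The bell, scissors and calculator are near the plate. Next I'll enlarge both in the top view.

Run:
```python
import cv2,numpy as np
t=cv2.imread("pics/top0.png")
a=cv2.resize(t[200:255,155:210],(400,400),interpolation=cv2.INTER_CUBIC)
b=cv2.resize(t[135:225,255:355],None,fx=4,fy=4,interpolation=cv2.INTER_CUBIC)
b=cv2.copyMakeBorder(b,0,40,0,0,cv2.BORDER_CONSTANT);a=cv2.copyMakeBorder(a,0,0,0,0,0)
cv2.imwrite("pics/crop1.png",np.hstack([a,b]))
```

```text
(no output)
```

View pics/crop1.png

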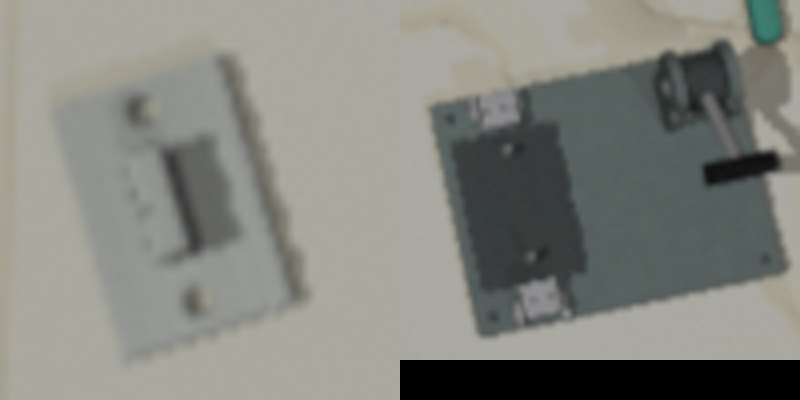

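View pics/wrist0.png

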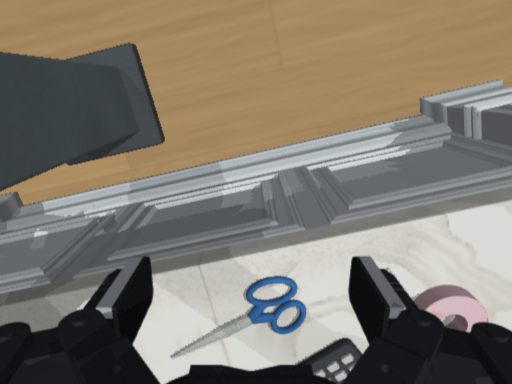

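The plate's holes are at top-view pixels (174.3,214.9) and (182.2,241.3). The pins are at (283.2,172) and (289.2,199), and the lever bar runs from (333,179) to (349,175). The wrist view shows only scissors and floor, so the plate isn't visible from there.

Create h.py:
```python
from rig import ctrl
import numpy as np
from scipy.spatial.transform import Rotation as R
def rot(q): return R.from_quat(np.r_[q[1:],q[0]])
def rays(c,p):
    p=np.atleast_2d(np.array(p,float))
    d=np.c_[(p[:,0]-c['cx'])/c['fx'],(p[:,1]-c['cy'])/c['fy'],np.ones(len(p))]
    return c['position'],rot(c['attitude']).apply(d)
def plane(c,p,z):
    o,d=rays(c,p); return o+d*((z-o[2])/d[:,2])[:,None]
def tri(c1,p1,c2,p2):
    o1,d1=rays(c1,p1);o2,d2=rays(c2,p2);out=[]
    for a,b in zip(d1,d2):
        s=np.linalg.lstsq(np.c_[a,-b],o2-o1,rcond=None)[0]
        out.append(np.r_[(o1+a*s[0]+o2+b*s[1])/2,np.linalg.norm(o1+a*s[0]-o2-b*s[1])])
    return np.array(out)
def proj(c,P):
    q=rot(c['attitude']).inv().apply(np.atleast_2d(P)-c['position'])
    return np.c_[c['fx']*q[:,0]/q[:,2]+c['cx'],c['fy']*q[:,1]/q[:,2]+c['cy']]
def togo(P,yaw):
    """shift in tool axes and rotvec to TCP P pointing down, tool x axis at world yaw (mod pi)"""
    s=ctrl.sense();T=rot(s['ee_rot'])
    best=None
    for k in (0,np.pi):
        G=R.from_euler('z',yaw+k)*R.from_euler('x',np.pi)
        r=(T.inv()*G).as_rotvec()
        if best is None or np.linalg.norm(r)<np.linalg.norm(best): best=r
    return s['eef_pos'],T.inv().apply(np.array(P)-s['eef_pos']).round(1),best.round(3)
```

Run:
```python
from h import *
np.set_printoptions(precision=3,suppress=True)
c=ctrl.calibration("top")
h=plane(c,[(174.26,214.85),(182.2,241.3)],10);print(h,np.linalg.norm(h[0]-h[1]),h.mean(0),np.arctan2(*(h[0]-h[1])[[1,0]]))
p=plane(c,[(283.25,172),(289.25,199)],46);print(p,np.linalg.norm(p[0]-p[1]),p.mean(0),np.arctan2(*(p[0]-p[1])[[1,0]]))
print(plane(c,[(340.5,177)],146))
T=rot(ctrl.sense()['ee_rot']).as_matrix();print(T)
k=ctrl.calibration("wrist");print(T.T@(k['position']-ctrl.sense()['eef_pos']),T.T@rot(k['attitude']).as_matrix())
m=h.mean(0);print(togo([m[0],m[1],330],np.arctan2(*(h[0]-h[1])[[1,0]])))
```

```text
[[503.562 353.432  10.   ]
 [416.498 325.439  10.   ]] 91.45416691910728 [460.03  339.436  10.   ] 0.3110775950317164
[[636.378  -8.42   46.   ]
 [547.381 -26.072  46.   ]] 90.73021414136878 [591.879 -17.246  46.   ] 0.1958000462075087
[[ 600.172 -175.197  146.   ]]
[[-0.974  0.226 -0.   ]
 [ 0.226  0.974 -0.001]
 [ 0.    -0.001 -1.   ]]
[78.473 -0.167 32.456] [[ 0.001 -0.952 -0.307]
 [ 1.     0.001 -0.   ]
 [ 0.    -0.307  0.952]]
(array([118.554, 511.417, 404.274]), array([-371.5,  -90.4,   74.3]), array([-0.001, -0.   , -0.539]))
```

{"fn": "run_rows", "kwargs": {
  "plan": {"ticks": [[-45, -11, 0, 0, 0, -0.07], [-92, -22, 0, 0, 0, -0.14], [-140, -34, 5, 0, 0, -0.21], [-188, -45, 15, 0, 0, -0.28], [-235, -57, 25, 0, 0, -0.35], [-282, -68, 40, 0, 0, -0.42], [-328, -80, 50, 0, 0, -0.49], [-371, -90, 60, 0, 0, -0.539]]}
}}

```text
time_s: 0.95
eef_pos: [461.4, 338.5, 344.0]
ee_rot: [-0.0, -0.156, 0.988, -0.0]
force: [-0.4, 0.3, -0.0]
grip_width: 0.998
grip_force: 0.0
```

{"fn": "run_rows", "kwargs": {
  "plan": {"ticks": [[0, 0, 0, 0, 0, 0], [0, 0, 0, 0, 0, 0]]}
}}

```text
time_s: 1.15
eef_pos: [460.1, 339.6, 344.0]
ee_rot: [-0.001, -0.154, 0.988, -0.0]
force: [-0.5, 0.3, 0.4]
grip_width: 0.997
grip_force: 0.0
```

Run:
```python
from h import *
import cv2
k=ctrl.calibration("wrist");cv2.imwrite("pics/w1.png",ctrl.capture("wrist")[:,:,::-1])
import pickle;pickle.dump(k,open("w1.pkl","wb"))
c=ctrl.calibration("top")
print(proj(k,[[503.56,353.43,10],[416.5,325.44,10],[460,339.4,40]]),k['position'],togo([460,339.4,330],.311))
```

```text
[[250.74829267 220.40196204]
 [250.6647905  123.02826868]
 [250.69470857 182.99877283]] [385.23776183 315.32234607 311.71491883] (array([459.32708188, 340.16353846, 344.56849991]), array([-0.4, -0.9, 14.6]), array([ 0.   , -0.001, -0.   ]))
```
View pics/w1.png

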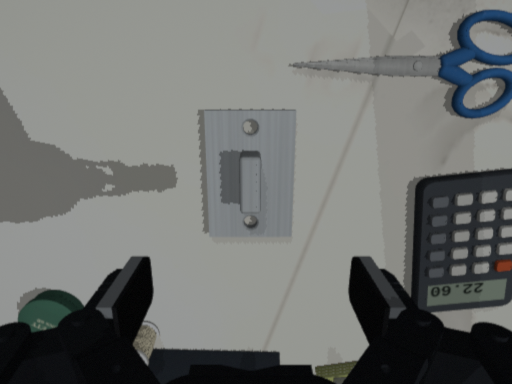

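The plate is upright in the wrist view, with holes at about (250,127) and (250,220). The rib top spans cols 241–260 and rows 152–212, and there is free space on both sides for the fingers. Next I'll refine those positions and check heights against the other views.

Run:
```python
from h import *
import cv2,pickle
np.set_printoptions(precision=2,suppress=True)
k=pickle.load(open("w1.pkl","rb"));im=cv2.imread("pics/w1.png");g=cv2.cvtColor(im,cv2.COLOR_BGR2GRAY).astype(float)
for r0,c0 in((127,250),(220,250)):
    w=g[r0-13:r0+14,c0-14:c0+15];d=abs(w-np.median(w))>25
    ys,xs=np.nonzero(d);print("hole px",xs.min()+c0-14,xs.max()+c0-14,ys.min()+r0-13,ys.max()+r0-13,len(xs))
for row in (140,190,225): print(row,g[row,198:302].astype(int))
for col in (225,275): print(col,g[102:118,col].astype(int),g[228:246,col].astype(int))
print("rib col 250",g[140:216,250].astype(int))
```

```text
hole px 244 258 119 135 123
hole px 240 258 207 228 100
140 [133 128 122 106 103 103 107 124 130 130 131 131 132 131 128 129 132 133
 132 130 129 127 128 130 129 131 133 133 132 131 128 127 127 127 129 129
 127 129 129 127 127 129 129 128 126 128 131 130 129 129 132 133 130 129
 130 131 131 130 129 132 130 128 129 131 132 131 131 130 129 128 128 128
 129 131 131 131 129 128 129 131 130 127 126 126 127 128 128 127 127 127
 129 130 131 131 127 126 127 141 150 151 151 151 151 151]
190 [150 151 151 145 109 103 104 103 106 117 127 128 130 132 131 129 127 129
 131 132 132 129 125 109  90  87  87  87  87  88  87  86  84  84  85  85
  85  83  86  86  84  76  83  98 113 125 126 127 127 127 127 125 124 123
 125 127 128 125 118 128 125 117  98 115 118 118 117 117 120 124 125 126
 127 128 127 127 127 127 127 126 124 123 124 125 126 126 126 125 125 126
 127 128 126 124 125 137 149 151 151 151 151 151 151 152]
225 [152 151 152 151 151 145 110 103 103 103 108 125 128 130 132 131 130 127
 128 129 129 129 129 128 128 127 128 127 127 128 129 129 126 125 124 126
 125 124 124 126 126 126 125 125 123 115 102  84  72  68  60  57  56  55
  50  49  48  58  74  88 109 116 116 117 116 116 118 118 118 124 125 125
 126 127 126 126 126 127 126 123 122 124 126 127 127 127 125 124 126 127
 127 124 122 125 140 151 151 151 151 150 151 150 151 151]
225 [151 151 151 151 151 151 148 126 112 129 132 132 133 132 132 132] [128 128 128 128 128 128 128 128 131 136 140 139 139 140 144 148 149 152]
275 [151 151 151 151 151 151 148 126 111 128 130 130 130 130 130 130] [127 127 128 128 128 128 127 128 131 136 140 140 139 141 145 150 151 151]
rib col 250 [130 130 130 129 130 130 130 130 130 128 108  74  60  62  62  63  74  96
 112 118 122 123 123 124 124 123 124 124 124 124 123 123 124 123 124 124
 123 124 124 125 124 124 124 124 124 124 124 124 124 124 124 123 123 123
 123 123 123 123 124 122 123 123 122 123 123 124 123 123 124 123 124 119
 108 109 110 102]
```

Run:
```python
import cv2,numpy as np
s=cv2.imread("pics/scene0.png")
a=cv2.resize(s[190:230,140:200],None,fx=8,fy=8,interpolation=cv2.INTER_CUBIC)
b=cv2.resize(s[200:280,235:365],None,fx=6,fy=6,interpolation=cv2.INTER_CUBIC)
a=cv2.resize(s[190:225,140:200],(480,280),interpolation=cv2.INTER_CUBIC)
b=cv2.resize(b,(520,320))
o=np.zeros((600,520,3),np.uint8);o[:280,:480]=a;o[280:]=b
cv2.imwrite("pics/crop2.png",o)
```

```text
(no output)
```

View pics/crop2.png

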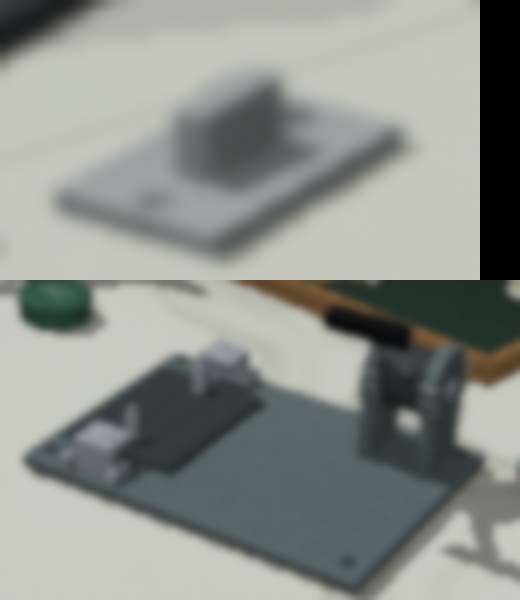

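The scene crop shows plate-top corners at about (147.5,214.4), (167.7,220.6) and (190.6,206.9). The lever bar runs from (316.5,209.5) to (337,215), and the pin tip is at (268,232).

Run:
```python
from h import *
import pickle
np.set_printoptions(precision=1,suppress=True)
k=pickle.load(open("w1.pkl","rb"));t=ctrl.calibration("top");s=ctrl.calibration("scene")
print("corners ws",tri(k,[(297.3,109.5),(203.7,109.5),(209.2,236.5)],s,[(147.5,214.4),(167.7,220.6),(190.6,206.9)]))
print("holes wt",tri(k,[(251,127),(250.5,220.5)],t,[(182.2,241.3),(174.26,214.85)]))
h=plane(k,[(251,127),(250.5,220.5)],10);d=h[1]-h[0];print("holes w z10",h,h.mean(0),np.linalg.norm(d),np.arctan2(d[1],d[0]))
# hole via plate edges
e=plane(k,[(297.3,109.5),(203.7,109.5),(209.2,236.5),(291.5,236.5)],10);print(e.mean(0),np.linalg.norm(np.diff(e,axis=0),axis=1))
r=plane(k,[(250.5,156),(250.5,211.5)],40);print("rib",r,r.mean(0))
print(plane(k,[(241.8,190),(259.8,190)],40))
b=tri(t,[(349,175.3),(333,179)],s,[(316.5,209.5),(337,215)]);print("bar ends ts",b)
print(togo([460,339.4,195],.311))
```

```text
corners ws [[394.9 360.1   4.7   3.4]
 [419.6 282.3   4.3   2.5]
 [534.7 320.7   2.3   1.7]]
holes wt [[417.9 325.8  12.5   3.4]
 [503.5 353.2  10.7   0.1]]
holes w z10 [[419.7 326.8  10. ]
 [503.7 353.2  10. ]] [461.7 340.   10. ] 88.12928147526056 0.305087534373371
[462.6 340.   10. ] [ 80.6 119.7  79.7]
rib [[438.4 332.3  40. ]
 [484.1 346.9  40. ]] [461.3 339.6  40. ]
[[468.  334.2  40. ]
 [463.5 348.5  40. ]]
bar ends ts [[ 586.  -180.8  163.3   44.1]
 [ 612.4 -173.   128.    44.7]]
(array([459.3, 340.2, 344.6]), array([ -0.5,  -1. , 149.6]), array([ 0., -0., -0.]))
```

Plate: centre about (462,340), yaw 0.308, top at z≈10. Hole pitch comes out at 88 mm and the size at 120×80, both matching the text. I'll descend in two stages and grip the rib.

{"fn": "run_rows", "kwargs": {
  "plan": {"ticks": [[-2.6, -1, 45, 0, 0, 0], [-2.6, -1, 90, 0, 0, 0], [-2.6, -1, 130, 0, 0, 0], [-2.6, -1, 150, 0, 0, 0], [-2.6, -1, 157, 0, 0, 0], [-2.6, -1, 157, 0, 0, 0]]}
}}

```text
time_s: 1.8
eef_pos: [461.8, 340.5, 187.9]
ee_rot: [-0.0, -0.156, 0.988, -0.0]
force: [0.4, -0.5, -0.1]
grip_width: 0.998
grip_force: 0.0
```

{"fn": "run_rows", "kwargs": {
  "plan": {"ticks": [[0, 0, 0, 0, 0, 0], [0, 0, 0, 0, 0, 0], [0, 0, 0, 0, 0, 0], [0, 0, 0, 0, 0, 0], [0, 0, 0, 0, 0, 0], [0, 0, 0, 0, 0, 0], [0, 0, 0, 0, 0, 0], [0, 0, 0, 0, 0, 0]]},
  "aperture": 0,
  "squeeze": 50
}}

```text
time_s: 2.6
eef_pos: [462.6, 339.8, 188.2]
ee_rot: [0.0, -0.155, 0.988, 0.0]
force: [-0.8, -1.7, 5.2]
grip_width: 0.196
grip_force: 51.1
```

{"fn": "run_rows", "kwargs": {
  "plan": {"ticks": [[0, 0, -5, 0, 0, 0], [0, 0, -30, 0, 0, 0], [0, 0, -75, 0, 0, 0], [0, 0, -120, 0, 0, 0], [0, 0, -140, 0, 0, 0], [0, 0, -140, 0, 0, 0]]}
}}

```text
time_s: 3.2
eef_pos: [462.5, 340.0, 330.3]
ee_rot: [0.002, -0.155, 0.988, 0.001]
force: [0.4, 0.6, -4.5]
grip_width: 0.201
grip_force: 49.9
```

```bash
python3 -c "
from h import *
print(togo([568.5,101,328],.196),ctrl.sense()['force'])"
```

```text
(array([462.52203217, 339.95791422, 330.31937568]), array([ -27.7, -259.9,    2.3]), array([0.001, 0.005, 0.115])) [ 0.35374629  0.55497545 -4.53535186]
```

{"fn": "run_rows", "kwargs": {
  "plan": {"ticks": [[-2, -20, 0, 0, 0, 0.02], [-7, -65, 0, 0, 0, 0.04], [-12, -110, 0, 0, 0, 0.06], [-17, -160, 0, 0, 0, 0.08], [-22, -205, 0, 0, 0, 0.1], [-26, -240, 0, 0, 0, 0.115], [-28, -260, 0, 0, 0, 0.115], [-28, -260, 0, 0, 0, 0.115]]}
}}

```text
time_s: 4.0
eef_pos: [569.3, 98.5, 325.2]
ee_rot: [-0.002, -0.096, 0.995, 0.0]
force: [-0.0, 0.2, -3.2]
grip_width: 0.198
grip_force: 50.0
```

{"fn": "run_rows", "kwargs": {
  "plan": {"ticks": [[0, 0, 0, 0, 0, 0], [0, 0, 0, 0, 0, 0], [0, 0, 0, 0, 0, 0]]}
}}

```text
time_s: 4.3
eef_pos: [568.4, 101.8, 327.2]
ee_rot: [-0.0, -0.099, 0.995, 0.0]
force: [0.0, 0.4, -3.5]
grip_width: 0.201
grip_force: 50.0
```

Run:
```python
from h import *
import cv2,pickle
k=ctrl.calibration("wrist");im=ctrl.capture("wrist")[:,:,::-1];cv2.imwrite("pics/w2.png",im)
pickle.dump((k,ctrl.sense()),open("w2.pkl","wb"))
print(proj(k,[[636.4,-8.4,46],[547.4,-26,46]]))
```

```text
[[ 99.84868694 244.4733152 ]
 [ 83.26579847 130.92714962]]
```

View pics/w2.png

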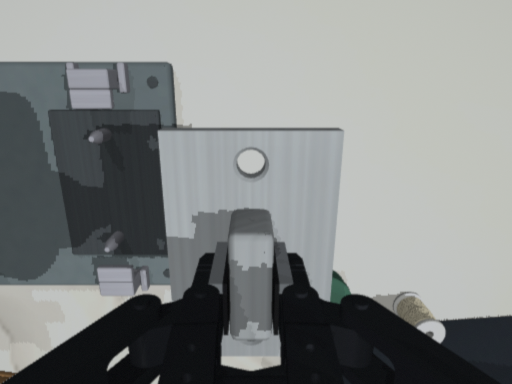

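The held plate's free hole is at (251,161). The pins stand in the bed with tips near (94,138) and (108,248), and the jaws are at (91,88) and (118,281). I'll extract the tips numerically.

Create pins.py:
```python
from h import *
import cv2,sys
def find(im,boxes,show=False):
    g=cv2.cvtColor(im,cv2.COLOR_BGR2GRAY).astype(float)
    for x0,y0,x1,y1 in boxes:
        w=g[y0:y1,x0:x1];m=((w-np.median(w))>18).astype(np.uint8)
        n,l,st,ce=cv2.connectedComponentsWithStats(m)
        i=1+np.argmax(st[1:,4]);ys,xs=np.nonzero(l==i)
        print("blob",st[i]+[x0,y0,0,0,0],ce[i]+[x0,y0])
        if show: print(x0,y0);print(w.astype(int))
```

Run:
```python
from pins import *
np.set_printoptions(linewidth=200)
find(cv2.imread("pics/w2.png"),[(84,124,116,150),(98,226,128,253)],True)
```

```text
blob [ 88 130  15  13 140] [ 95.54285714 136.40714286]
84 124
[[ 67  67  66  67  69  70  70  70  63  61  61  61  62  63  62  63  64  63  45  45  55  56  55  54  54  52  54  53  54  55  63  61]
 [ 68  66  66  67  69  69  71  69  64  61  62  61  55  53  56  62  64  61  43  42  43  44  44  43  41  42  41  41  41  43  53  54]
 [ 68  67  66  67  68  69  70  69  66  62  61  59  44  42  43  53  56  54  43  42  41  42  42  42  40  39  40  40  39  41  42  42]
 [ 69  67  66  67  68  69  70  70  68  65  63  59  43  41  41  43  44  46  44  46  46  45  44  42  40  40  40  40  39  40  42  41]
 [ 68  67  66  65  66  70  69  70  69  67  65  58  43  42  43  44  52  57  59  61  60  55  52  48  44  40  41  40  41  40  40  41]
 [ 69  67  66  59  60  68  68  70  68  67  64  61  51  55  60  62  67  70  72  72  70  64  62  56  50  44  40  39  41  40  41  41]
 [ 68  68  64  49  48  59  60  61  61  65  66  76  75  80  83  76  74  74  72  71  69  67  66  60  57  52  44  40  41  40  42  40]
 [ 68  68  64  47  46  48  49  52  60  74  79  91  94  95  95  88  86  82  70  67  67  65  64  62  59  57  51  41  40  41
[... 5052 characters left out ...]
128 123 115 109 104 100  97  91  84  72  53  43  42  42  41  41  40  40  42  43  41]
 [ 68  68  69  68  70  72  92 136 148 149 139 116 106 102  97  90  83  73  58  48  44  43  42  40  40  41  40  41  41  42]
 [ 68  68  69  69  70  75 107 149 156 156 150 121 102  96  92  81  68  56  48  47  46  45  44  41  41  40  40  41  43  43]
 [ 67  68  69  70  71  75 102 143 154 155 148 119  92  84  82  71  51  48  47  47  47  48  47  43  40  41  41  41  41  41]
 [ 67  68  68  69  70  71  81 113 132 136 125  97  76  70  70  66  47  45  47  47  47  48  48  42  41  40  41  40  42  42]
 [ 67  66  68  69  70  71  71  78  89  97  87  72  70  69  69  67  48  45  46  47  47  47  48  45  41  41  41  41  42  42]]
```

{"fn": "run_rows", "kwargs": {
  "plan": {"ticks": [[0, -10, -10, 0, 0, 0], [0, -25, -40, 0, 0, 0], [0, -30, -60, 0, 0, 0], [0, -30, -60, 0, 0, 0], [0, -30, -60, 0, 0, 0]]}
}}

```text
time_s: 4.85
eef_pos: [574.4, 71.4, 387.4]
ee_rot: [-0.0, -0.098, 0.995, 0.0]
force: [0.3, 0.3, -5.0]
grip_width: 0.2
grip_force: 50.1
```

Create meas.py:
```python
from pins import *
import pickle
np.set_printoptions(precision=2,suppress=True)
def cen(g,x0,y0,r,th):
    x0,y0=int(round(x0)),int(round(y0))
    w=g[y0-r:y0+r+1,x0-r:x0+r+1]
    m=(w>th).astype(np.uint8);n,l,st,ce=cv2.connectedComponentsWithStats(m)
    i=1+np.argmax(st[1:,4]); wt=np.where(l==i,w-th,0);yy,xx=np.mgrid[-r:r+1,-r:r+1]
    return np.array([x0+(wt*xx).sum()/wt.sum(),y0+(wt*yy).sum()/wt.sum()]),st[i][4]
```

Run:
```python
from meas import *
k2,s2=pickle.load(open("w2.pkl","rb"))
g2=cv2.cvtColor(cv2.imread("pics/w2.png"),cv2.COLOR_BGR2GRAY).astype(float)
a=[cen(g2,91,138.6,6,118),cen(g2,106.6,249.2,6,118)];print(a)
k3=ctrl.calibration("wrist");im=ctrl.capture("wrist")[:,:,::-1];cv2.imwrite("pics/w3.png",im);s3=ctrl.sense()
pickle.dump((k3,s3),open("w3.pkl","wb"))
g3=cv2.cvtColor(im,cv2.COLOR_BGR2GRAY).astype(float)
P=plane(k2,[x[0] for x in a],46);q=proj(k3,P);print("pred",q)
b=[cen(g3,*q[0],9,118),cen(g3,*q[1],9,118)];print(b)
A=[x[0] for x in a];B=[x[0] for x in b]
print("w2w3",tri(k2,A,k3,B));t=ctrl.calibration("top")
print("w2 top",tri(k2,A,t,[(289.25,199),(283.25,172)]))
for k,X in((k2,A),(k3,B)):
    h=plane(k,X,46);d=h[1]-h[0];print(h,h.mean(0),np.linalg.norm(d),np.arctan2(d[1],d[0]))
# held hole
for g,k,s in((g2,k2,s2),(g3,k3,s3)):
    w,n=cen(g,251,161,16,165);top=plane(k,[w],s['eef_pos'][2]-178)
    print("hole",w,n,rot(s['ee_rot']).inv().apply(top-s['eef_pos']),s['eef_pos'])
```

```text
[(array([ 90.96, 138.59]), np.int32(26)), (array([106.61, 249.16]), np.int32(20))]
pred [[155.45 128.19]
 [163.27 220.6 ]]
[(array([161.07, 134.07]), np.int32(54)), (array([168.75, 220.64]), np.int32(148))]
w2w3 [[549.28 -10.31  67.91   5.49]
 [627.42   5.69  68.11   2.27]]
w2 top [[551.59 -25.76  35.11   6.14]
 [638.75  -5.99  43.84   6.39]]
[[551.9  -20.23  46.  ]
 [639.53  -2.77  46.  ]] [595.71 -11.5   46.  ] 89.36169713864814 0.19665870927992732
[[556.14 -14.68  46.  ]
 [638.53   2.48  46.  ]] [597.34  -6.1   46.  ] 84.15760239251134 0.20541267576594727
hole [250.41 161.01] 476 [[ 46.38  -0.21 178.02]] [568.41 101.75 327.46]
hole [250.39 161.02] 478 [[ 45.79  -0.61 178.07]] [574.33  71.59 386.68]
```

Run:
```python
from meas import *
np.set_printoptions(precision=2,suppress=True,linewidth=220)
k2,s2=pickle.load(open("w2.pkl","rb"));k3,s3=pickle.load(open("w3.pkl","rb"))
g3=cv2.cvtColor(cv2.imread("pics/w3.png"),cv2.COLOR_BGR2GRAY).astype(float)
print(g3[119:135,146:172].astype(int));print(g3[212:228,150:172].astype(int))
```

```text
[[ 68  68  69  71  71  70  66  62  62  63  64  64  65  66  66  66  66  66  65  63  62  63  63  64  65  64]
 [ 67  66  68  70  71  70  68  63  55  62  63  58  60  67  74  76  77  72  70  65  62  63  63  64  65  64]
 [ 66  59  59  63  69  70  67  61  48  62  67  60  73  80  88  90  91  85  82  74  66  64  64  64  65  64]
 [ 65  49  48  51  61  61  59  55  52  73  80  83  93  96  97  96  95  93  91  84  72  64  63  64  65  64]
 [ 58  47  46  48  49  49  49  53  67  83  92  96 100 100  98  97  95  94  91  78  68  58  55  56  59  65]
 [ 47  46  46  47  47  48  50  63  80  86  90  93  92  90  88  85  83  82  86  62  56  50  45  45  50  59]
 [ 46  45  46  46  47  49  54  73  85  88  84  81  78  74  69  66  64  63  72  55  50  49  46  45  49  50]
 [ 46  45  46  47  48  49  56  81  91  94  89  79  72  68  65  61  58  56  56  53  52  49  48  48  50  50]
 [ 47  45  46  47  48  48  57  90 101 103  97  81  68  64  61  58  63  63  66  65  65  62  62  62  64  63]
 [ 46  46  46  46  47  48  58  94 105 106 103  83  65  60  63  64  74  75  77  78  77  77  77  79  79  80]
 [ 46  46  46  47  48  48  55 
[... 1369 characters left out ...]
8  48  48  47  55  89 105 106 114 160 171 171 169 168 170 170]
 [ 47  46  47  47  48  48  48  48  47  47  54  86 104 108 115 153 170 170 169 169 169 170]
 [ 47  45  46  48  47  48  47  48  47  47  50  70  90  99 103 140 168 170 169 169 169 170]
 [ 47  45  46  47  48  48  47  48  48  47  47  51  63  75  78 121 166 170 168 168 169 171]
 [ 46  46  48  46  47  48  48  47  48  46  47  47  48  51  64 117 167 170 168 168 169 171]
 [ 47  46  47  47  48  48  48  47  47  47  46  46  46  49  62 116 166 170 169 168 168 171]
 [ 47  47  46  47  47  47  48  48  48  48  47  46  48  48  59 109 166 170 168 169 169 170]
 [ 50  48  50  49  50  51  50  50  51  50  50  49  51  50  57  99 165 170 170 169 169 170]]
```

Run:
```python
from meas import *
k2,s2=pickle.load(open("w2.pkl","rb"));k3,s3=pickle.load(open("w3.pkl","rb"))
A=[(90.96,138.59),(106.61,249.16)];B=[(154.4,128.0),(162.7,220.4)]
print(tri(k2,A,k3,B))
h=plane(k3,B,46);print(h,h.mean(0),np.linalg.norm(h[0]-h[1]))
print(togo([595.5,-12.5,250],.197))
```

```text
[[552.9  -22.3   41.26   0.31]
 [640.54  -3.6   44.     0.43]]
[[551.91 -21.17  46.  ]
 [639.44  -3.34  46.  ]] [595.67 -12.26  46.  ] 89.32101364710184
(array([574.33,  71.59, 386.68]), array([ -4.6, -86.7, 136.6]), array([ 0., -0., -0.]))
```

Triangulated pin tips are at z≈41–44 (the text gives 46), with pitch 89 mm, centre (595.6,-12.2) and yaw 0.20. I'll hover the plate about 14 mm above the pins and look through the free hole.

{"fn": "run_rows", "kwargs": {
  "plan": {"ticks": [[-2, -20, 10, 0, 0, 0], [-3, -45, 30, 0, 0, 0], [-4, -70, 60, 0, 0, 0], [-4.6, -84, 95, 0, 0, 0], [-4.6, -86.7, 125, 0, 0, 0], [-4.6, -86.7, 136, 0, 0, 0], [-4.6, -86.7, 136, 0, 0, 0], [-4.6, -86.7, 136, 0, 0, 0]]}
}}

```text
time_s: 5.7
eef_pos: [596.3, -12.1, 252.8]
ee_rot: [0.001, -0.098, 0.995, -0.0]
force: [0.1, -0.4, -3.3]
grip_width: 0.197
grip_force: 49.9
```

Run:
```python
from meas import *
k=ctrl.calibration("wrist");im=ctrl.capture("wrist")[:,:,::-1];cv2.imwrite("pics/w4.png",im);s=ctrl.sense()
pickle.dump((k,s),open("w4.pkl","wb"))
print(s['eef_pos'],proj(k,[[551.9,-20.7,46]]))
a=cv2.resize(im[90:290,130:370],None,fx=2,fy=2);b=cv2.resize(im[135:185,225:277],(390,375),interpolation=cv2.INTER_CUBIC)
o=np.zeros((400,800,3),np.uint8);o[:400,:480]=a[:400,:480];o[:333,480:800]=cv2.resize(b,(320,308+25));cv2.imwrite("pics/w4c.png",o)
```

```text
[596.32 -12.21 253.28] [[251.9  150.34]]
```

View pics/w4c.png

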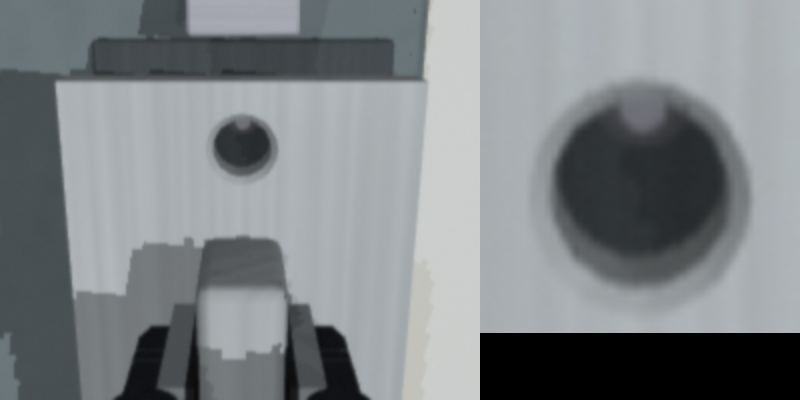

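The pin tip shows through the hole at full-image pixel (251.3,151.8), against a predicted (251.9,150.3), and it is laterally centred on the hole at col 251. The alignment is within about 1 mm, so I'll lower slowly while watching the force.

{"fn": "run_rows", "kwargs": {
  "plan": {"ticks": [[-0.3, 0, 6, 0, 0, 0], [-0.3, 0, 14, 0, 0, 0], [-0.3, 0, 20, 0, 0, 0], [-0.3, 0, 24, 0, 0, 0], [-0.3, 0, 28, 0, 0, 0], [-0.3, 0, 31, 0, 0, 0], [-0.3, 0, 31, 0, 0, 0]]}
}}

```text
time_s: 6.45
eef_pos: [596.2, -12.6, 220.3]
ee_rot: [-0.0, -0.098, 0.995, 0.0]
force: [0.6, -0.2, -3.7]
grip_width: 0.201
grip_force: 50.0
```

```bash
python3 -c "
from h import *
s=ctrl.sense();print(s['eef_pos'],s['force'],s['wrist_torque'])"
```

```text
[596.2114324  -12.637148   220.27513184] [ 0.59963115 -0.23505551 -3.72679335] [ 0.0183298  -0.02345505  0.01115029]
```

No resistance, and the plate is now 14 mm down the pins. Continuing to the bed.

{"fn": "run_rows", "kwargs": {
  "plan": {"ticks": [[0, 0, 4, 0, 0, 0], [0, 0, 7, 0, 0, 0], [0, 0, 9, 0, 0, 0], [0, 0, 11, 0, 0, 0], [0, 0, 12, 0, 0, 0], [0, 0, 12, 0, 0, 0]]}
}}

```text
time_s: 7.05
eef_pos: [596.3, -12.6, 208.6]
ee_rot: [-0.0, -0.098, 0.995, 0.0]
force: [0.4, 0.1, -3.7]
grip_width: 0.204
grip_force: 50.0
```

```bash
python3 -c "
from h import *
s=ctrl.sense();print(s['eef_pos'],s['force'],s['wrist_torque'])"
```

```text
[596.25595955 -12.6040812  208.57137404] [ 0.3904317   0.06515328 -3.66663562] [ 0.02537219 -0.03246364 -0.00395343]
```

{"fn": "run_rows", "kwargs": {
  "plan": {"ticks": [[0, 0, 0.7, 0, 0, 0], [0, 0, 1.4, 0, 0, 0], [0, 0, 1.4, 0, 0, 0], [0, 0, 1.4, 0, 0, 0]]}
}}

```text
time_s: 7.45
eef_pos: [596.3, -12.6, 208.2]
ee_rot: [0.0, -0.098, 0.995, -0.0]
force: [-3.7, 0.6, 5.7]
grip_width: 0.196
grip_force: 51.2
```

```bash
python3 -c "
from h import *
s=ctrl.sense();print(s['eef_pos'],s['force'],s['wrist_torque'])"
```

```text
[596.29917928 -12.61962162 208.18719638] [-3.71299211  0.55998241  5.69564573] [ 0.11681105  0.66612511 -0.00690545]
```

The plate is seated: contact force appeared at TCP z=208.2, as expected. Releasing, then rising.

{"fn": "run_rows", "kwargs": {
  "plan": {"ticks": [[0, 0, 0, 0, 0, 0], [0, 0, 0, 0, 0, 0], [0, 0, 0, 0, 0, 0], [0, 0, 0, 0, 0, 0], [0, 0, 0, 0, 0, 0]]},
  "aperture": 0.8
}}

```text
time_s: 7.95
eef_pos: [596.3, -12.6, 207.3]
ee_rot: [0.0, -0.098, 0.995, -0.0]
force: [0.3, 0.0, -0.9]
grip_width: 0.8
grip_force: 0.0
```

{"fn": "run_rows", "kwargs": {
  "plan": {"ticks": [[0, 0, -10, 0, 0, 0], [0, 0, -45, 0, 0, 0], [0, 0, -85, 0, 0, 0], [0, 0, -125, 0, 0, 0], [0, 0, -140, 0, 0, 0], [0, 0, -140, 0, 0, 0], [0, 0, -140, 0, 0, 0]]}
}}

```text
time_s: 8.65
eef_pos: [596.1, -12.6, 346.8]
ee_rot: [-0.0, -0.098, 0.995, 0.0]
force: [-0.5, -1.0, 0.0]
grip_width: 0.802
grip_force: 0.0
```

Run:
```python
from meas import *
k=ctrl.calibration("wrist");im=ctrl.capture("wrist")[:,:,::-1];cv2.imwrite("pics/w5.png",im);s=ctrl.sense()
pickle.dump((k,s),open("w5.pkl","wb"))
```

```text
(no output)
```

View pics/w5.png

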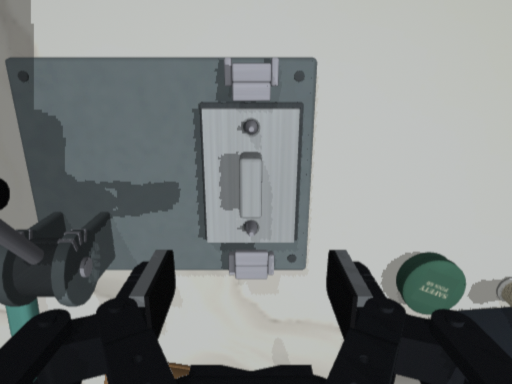

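The plate lies on the bed with both pins up through the holes at (251,127) and (251,228). The bar end is just visible at (0,195), with the cheeks at lower left. I'll shut the fingers, move toward the lever and measure the bar from two wrist positions.

{"fn": "run_rows", "kwargs": {
  "plan": {"ticks": [[-5, -20, -5, 0, 0, 0], [-10, -55, -10, 0, 0, 0], [-10, -80, -10, 0, 0, 0], [-10, -90, -10, 0, 0, 0], [-10, -90, -10, 0, 0, 0], [-10, -90, -10, 0, 0, 0]]},
  "aperture": 0
}}

```text
time_s: 9.3
eef_pos: [623.5, -98.1, 356.6]
ee_rot: [-0.001, -0.098, 0.995, 0.0]
force: [0.7, -1.0, 0.7]
grip_width: -0.002
grip_force: 0.0
```

Run:
```python
from meas import *
t=ctrl.calibration("top");s0=ctrl.calibration("scene")
print("bar ends top/scene",tri(t,[(333,179),(349,175.3)],s0,[(316.5,209.5),(337,215)]))
k=ctrl.calibration("wrist");im=ctrl.capture("wrist")[:,:,::-1];cv2.imwrite("pics/w6.png",im);s=ctrl.sense()
pickle.dump((k,s),open("w6.pkl","wb"));print(s['eef_pos'])
print("pred",proj(k,[[604,-174.1,146],[598.5,-146.6,146],[609.5,-201.6,146]]))
g=cv2.cvtColor(im,cv2.COLOR_BGR2GRAY);m=(g<28).astype(np.uint8)
n,l,st,ce=cv2.connectedComponentsWithStats(m)
for i in range(1,n):
    if st[i,4]>80: print(st[i],ce[i])
```

```text
bar ends top/scene [[ 593.16 -151.2   145.64    3.6 ]
 [ 606.04 -202.07  144.44    2.15]]
[623.51 -97.77 356.88]
pred [[118.82 170.55]
 [171.05 170.53]
 [ 66.57 170.56]]
[  63  155  111   31 2679] [113.69 170.5 ]
[247 244   8  41 262] [250.4  264.92]
[   10   254   482   130 27532] [249.51 343.29]
```

The bar blob spans cols 63–173 and rows 155–185, centre (118,170), matching the prediction for z=146. Top and scene triangulation gives z≈145. Moving above the bar, just clear of it.

{"fn": "run_rows", "kwargs": {
  "plan": {"ticks": [[8, -15, 0, 0, 0, 0], [22, -42, 0, 0, 0, 0], [34, -65, 0, 0, 0, 0], [37, -71, 5, 0, 0, 0], [37, -71, 15, 0, 0, 0], [37, -71, 20, 0, 0, 0], [37, -71, 20, 0, 0, 0]]}
}}

```text
time_s: 10.05
eef_pos: [601.3, -174.7, 336.0]
ee_rot: [-0.001, -0.099, 0.995, 0.001]
force: [0.5, -0.5, -0.1]
grip_width: -0.003
grip_force: 0.0
```

```bash
python3 -c "
from h import *
s=ctrl.sense();print(s['eef_pos'],s['force']);print(togo([601.1,-174.7,333],.197))
for x,z in((-46,112.7),(-52,75),(-47,37.3)): print(togo([610.9+.981*x+.195*85,-86+.195*x-.981*85,z+9+173],.197)[1])"
```

```text
[ 601.31022425 -174.71340084  335.98390352] [ 0.48455117 -0.48461941 -0.05187567]
(array([ 601.31022425, -174.71340084,  335.98390352]), array([0.2, 0. , 3. ]), array([ 0.002, -0.002,  0.   ]))
[19.2  0.1 41.3]
[25.2  0.  79. ]
[ 20.1  -0.  116.7]
```

{"fn": "run_rows", "kwargs": {
  "plan": {"ticks": [[2, 0, 8, 0, 0, 0], [7, 0, 16, 0, 0, 0], [12, 0, 24, 0, 0, 0], [15, 0, 32, 0, 0, 0], [19, 0, 41, 0, 0, 0], [22, 0, 50, 0, 0, 0], [23, 0, 60, 0, 0, 0], [23, 0, 60, 0, 0, 0]]}
}}

```text
time_s: 10.85
eef_pos: [578.1, -180.3, 276.6]
ee_rot: [-0.001, -0.098, 0.995, -0.0]
force: [-5.3, -2.2, 7.0]
grip_width: 0.002
grip_force: 3.4
```

```bash
python3 -c "
from h import *
s=ctrl.sense();print(s['eef_pos'],s['force'])"
```

```text
[ 578.09140415 -180.31665     276.638793  ] [-5.25769739 -2.21747354  7.00344662]
```

{"fn": "run_rows", "kwargs": {
  "plan": {"ticks": [[1, 0, 8, 0, 0, 0], [2, 0, 16, 0, 0, 0], [2, 0, 24, 0, 0, 0], [1, 0, 32, 0, 0, 0], [0, 0, 40, 0, 0, 0], [-2, 0, 48, 0, 0, 0], [-3, 0, 56, 0, 0, 0], [-3, 0, 56, 0, 0, 0]]}
}}

```text
time_s: 11.65
eef_pos: [581.9, -179.5, 221.2]
ee_rot: [0.001, -0.098, 0.995, -0.0]
force: [-2.2, -0.7, 7.4]
grip_width: -0.001
grip_force: 3.5
```

Run:
```python
from h import *
import cv2
s=ctrl.sense();print(s['eef_pos'],s['force'],s['time_s'])
w=ctrl.capture("wrist")[:,:,::-1];sc=ctrl.capture("scene")[:,:,::-1];t=ctrl.capture("top")[:,:,::-1]
cv2.imwrite("pics/top9.png",t);cv2.imwrite("pics/sc9.png",sc)
o=np.zeros((600,800,3),np.uint8);o[:300,:400]=cv2.resize(w,(400,300))
o[:300,400:]=cv2.resize(sc[195:285,235:355],(400,300),interpolation=cv2.INTER_CUBIC)
o[300:,:400]=cv2.resize(t[135:225,255:375],(400,300),interpolation=cv2.INTER_CUBIC)
o[300:,400:]=cv2.resize(sc,(400,300));cv2.imwrite("pics/f.png",o)
```

```text
[ 581.88034279 -179.54248925  221.18058059] [-2.15623579 -0.68387588  7.44047524] 11.65
```

View pics/f.png

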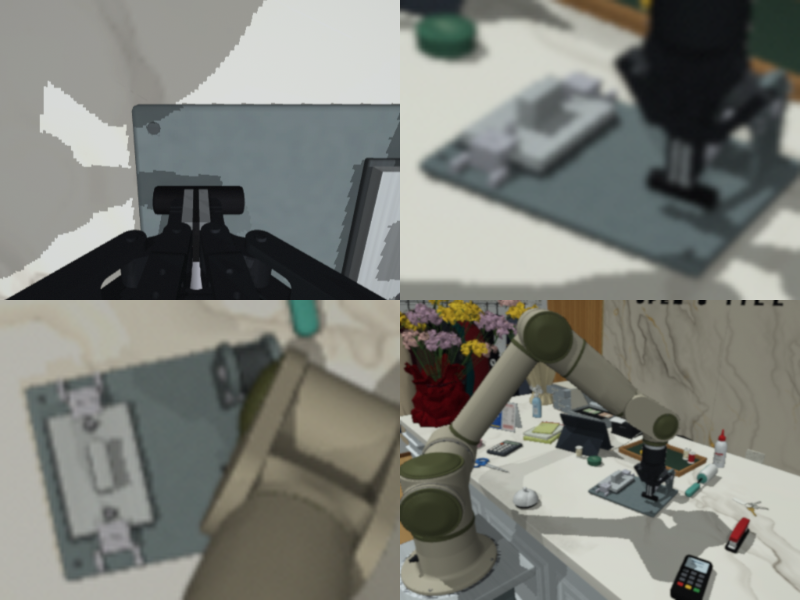

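The final view shows the shut fingertips centred on the bar at low position, the jaws closed over the plate ends, and the plate still flat. TCP z=221.2 implies a lever angle of about 1.03. I'll press slightly deeper for margin and let it settle.

{"fn": "run_rows", "kwargs": {
  "plan": {"ticks": [[0, 0, 1.5, 0, 0, 0], [0, 0, 3, 0, 0, 0], [0, 0, 3, 0, 0, 0], [0, 0, 3, 0, 0, 0], [0, 0, 3, 0, 0, 0]]}
}}

```text
time_s: 12.3
eef_pos: [582.0, -179.4, 219.4]
ee_rot: [0.001, -0.098, 0.995, -0.001]
force: [-0.5, 0.4, 8.7]
grip_width: -0.001
grip_force: 4.2
```

```bash
python3 -c "
from h import *
s=ctrl.sense();print(s['eef_pos'],s['force'],s['time_s'])"
```

```text
[ 582.04277962 -179.43110287  219.41245143] [-0.53840651  0.35054649  8.70283258] 12.3
```

Run:
```python
from h import *
import cv2
k=ctrl.calibration("wrist");g=cv2.cvtColor(ctrl.capture("wrist")[:,:,::-1],cv2.COLOR_BGR2GRAY)
for a in (.95,1.0,1.05,1.1):
    x=60-110*np.cos(.7-a);z=75+110*np.sin(.7-a)
    print(a,proj(k,[[610.9+.981*x+.195*(-y),-86+.195*x+.981*y,z] for y in(-113,-57)]).round(1).tolist())
col=g[225:290,205].astype(int);print(225+np.nonzero(col<28)[0][[0,-1]]);col=g[225:290,303].astype(int);print(225+np.nonzero(col<28)[0][[0,-1]])
for r in(248,254): x=np.nonzero(g[r,150:350]<28)[0];print(150+x[[0,-1]])
```

```text
0.95 [[192.7, 261.8], [314.9, 262.0]]
1.0 [[194.6, 259.0], [312.7, 259.2]]
1.05 [[196.5, 256.9], [310.7, 257.1]]
1.1 [[198.2, 255.5], [308.8, 255.7]]
[239 273]
[239 273]
[197 310]
[196 311]
```

The bar spans cols 196.5–310.5 with centre row 256, which corresponds to a lever angle of about 1.05–1.08, the third click. The tip is holding at 8.7 N, so I'm handing in.

```bash
python3 -c "
from rig import ctrl
print(ctrl.finish_job())"
```

```text
the job is handed in; nothing more can be done
None
```

I handed the job in: the plate is seated flush on the pins and released, and the gripper is holding the lever bar at its third click (about 1.05 rad, 8.7 N); the hand-in returned no verdict.

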